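Put the touch-up jar away in the safety-latched cupboard

TASK

The drop-front door of the touch-up cupboard on the packing bench stands ajar, caught by its child-safety latch: press the latch's sprung hook down through the gap above the door, without forcing it, and draw the door towards the robot and all the way down flat. Then put the amber screw-lid jar away, upright on the cupboard floor, far enough in that the door could be shut again. Leave the door down and every pot and bottle where it stands.

Things in the scene. Friction and masses are not known exactly. Their poses are not given: they have to be found in the camera images.
- cupboard: Low plywood bench cupboard, fixed. Origin: middle of the front edge of the carcass, on the bench; x points into the cupboard (away from the robot), y to its left seen from the robot, z up. Carcass 360 wide, 220 deep (x 0 to 220), side walls 12 thick; inner floor at z = 20. Inside, bottles stand at the back left only (x over 130, y 10 to 145); the rest of the floor is empty.
- top_edge (a point): Middle of the front upper edge of the cupboard's top board (cupboard frame: x = -18, z = 225). The board is 12 thick, so its underside is at z = 213; behind it a front rail (x 0 to 10) reaches down to z = 197. Two wooden trays are fixed on the top, their fronts at x = -16, up to z = 315: a tool in the gap below must lean back towards the robot.
- door (a joint): Drop-front door, 352 wide, 185 high, 12 thick, hinged along its lower edge: the hinge line is along the cupboard's y at x = -6, z = 14. Value in rad: 0 shut and upright, 1.57 flat down in front, inner face up and 20 mm above the bench. It starts ajar at about 0.25; the latch stops it at about 0.27. A stiff friction hinge holds it wherever it is left; about 5 N at its upper edge moves it.
- door_top (a point): Middle of the upper edge of the door's inner face, 185 mm from the hinge line and about 28 mm (level) ahead of the front edge of the cupboard's top: the gap. Axes are the door's: y along the hinge (the cupboard's y), z up the door away from the hinge, x out of the inner face (into the cupboard). The inner face is plain but for the latch.
- hook (a joint): Travel (m) of the safety latch's sprung white plastic hook on the door's inner face: 0 up, engaged; 0.014 right down (slides along the door towards the hinge; 3 N to start, 6 N at the end). It frees the door once down by 0.011; past 0.32 rad of door it can be let go. It stays on the door, 85 mm left of its middle: 81 mm tall off the inner face, over a 40 mm wide housing.
- hook_pad (a point): Middle of the top of the hook's thumb pad, the place to press, visible in the gap above the door: 40 mm wide (along y) and 28 mm across the gap, from 2 to 30 mm off the door's inner face, 8 mm below the door's upper edge when up. Axes as the door's.
- cupboard_front (a point): Middle of the front edge of the cupboard's inner floor, at the floor's level; axes as the cupboard's. The opening is 336 mm wide and clear to 175 mm above this floor.
- jar_mid (a point): Centre, half-way up, of the amber screw-lid jar with black lid: round, 78 mm high, its body 46 mm in diameter and straight up to 48 mm, then a short shoulder and a 42 mm lid, about 0.14 kg, standing upright on the bench left or right of the cupboard door.
- bottle_a: Grey bottle with white cap, 48 diameter, 125 high, inside the cupboard at the back left. Origin at its foot. Bystander.
- bottle_b: A second such bottle beside it. Bystander.
- pot_tray_a: Round blue pot, 72 diameter, 58 high, standing in the tray on top of the cupboard. Origin at its foot. Bystander.
- pot_tray_b: Terracotta pot, 68 diameter, 52 high, in the same tray. Bystander.
- pot_a: Round blue pot, 70 diameter, 60 high, on the bench on the other side of the door from the jar. Origin at its foot. Bystander.
- pot_b: Green waisted pot, 84 diameter, 75 high, on the bench left of the cupboard. Bystander.
- pot_c: Straight terracotta pot, 90 diameter, 70 high, on the bench right of the cupboard. Bystander.
Not all that is in view belongs to the job. Of the things that look like the part that bears jar_mid, the smaller one is meant.

How it is judged:
By the outcome, as a careful person would: the job done as asked, in the order asked, and still so for the second after the job is handed in, with the robot touching nothing.
It also fails if it takes over 67 s, if anything falls off the work surface, if the arm or the gripper's body presses on something with over 40 N, if the wrist force passes 120 N, or if a joint passes its speed limit or range.

ROBOT

A 6-joint arm with a two-finger parallel gripper is mounted at the origin on the work surface. World frame = base frame: x ahead of the robot, y to its left, z up, the work surface at z = 0. Lengths are in mm, angles in rad, forces in N, time in s.
With the tool pointing down it reaches from about 275 to 750 mm from the base axis. Payload 10.2 kg.
Tool frame: the origin (TCP) lies at the very end of the fingers, on their centre line; the grasp point (between the pads) lies 19 mm behind it (ctrl.grip_depth is the distance from the TCP to the grasp point, in mm); z points along the fingers, x is the direction in which the jaws open and shut, and the axes are right-handed (so a half turn about z gives the same grasp; the last joint's range is limited). The gripper opens to 85 mm and grips with 20 to 120 N. Pads are 22 mm wide; open, the fingers measure 114 mm over their backs; the gripper's body (76 mm by 85 mm) begins 54 mm behind the grasp point. The pads swing forward as they close: fully open they stand 13 mm farther back than shut.
Start: joints at [0.884, 0.313, 1.498, -0, 1.331, -0.223], TCP at [234.872, 469.539, 231.294] pointing down, gripper open.
Joint ranges: [-2.94, 2.94], [-0.97, 2.17], [0.19, 2.56], [-1.23, 4.37], [0.02, 3.11], [-2.88, 2.88]. Speed limits (rad/s): [2.39, 2.39, 3.01, 3.14, 3.14, 3.14].

INTERFACE

Orientations are given as a unit quaternion [w, x, y, z].
In Python, from rig import ctrl gives the robot as it stands.
- The arm moves only by the tool play_rows, never from a script. Its argument "motion" is a list of rows, each a list of 2 entries, a list of its own where there are three numbers: the shift along the tool's x, y, z in mm, then the turn, a rotation vector about the tool's x, y, z in degrees. A call has 1 to 20 rows; each row shifts and turns the commanded pose from where the row before left it, along the tool's axes as they then stand; what a row does not reach is not made up. A row lasts 1/12 s, in which the tool goes at most 41.7 mm and 7.16 degrees, less where a joint would pass 70% of its speed; a pose out of reach is approached as far as the arm can. A call with a gripper value outside its range is refused whole. "fingers" is the finger opening in mm, from 0 to 85.4, set as the call begins (left out, the last holds). The fingers move at their own pace and stop on an object; "squeeze" is the grip in N (left out, the last holds). Time passes only in rows, so rows that do not move let the fingers close. It gives the time, the measured TCP pose, the force and the opening at its end, in the units of the state.
- ctrl.sense(): the state, without advancing time (a new reading comes with each control period).
- ctrl.capture(name): name is "scene" or "top" or "wrist"; returns the picture (420x560x3 uint8, red, green, blue); there is no depth.
- ctrl.get_calibration(name): a dict with "K" (3x3 intrinsics, pixels), "R" (3x3) and "t" (3): a world point X has camera coordinates R X + t; the wrist camera has in their place "tool_from_camera" (4x4, takes a point from camera to tool coordinates, whose origin is the TCP and whose axes are the tool frame's). Camera axes: x right, y down, z forward; pixel columns grow to the right and rows downward; lengths in mm; the calibration is good to about 2 mm. A picture is of the moment at which its call begins: read the wrist's pose just before it. get_calibration takes no time and is no camera call.
- ctrl.finish_job(): hands the job in, once; it reports no verdict.
Trained networks look in the newest picture that a camera, given by its name, has taken for a name from the list of things; names that differ only in an ending like _2 or _b are one class to them, and where a whole thing is asked for, a point or a joint stands for the part that bears it (a point fixed in the world has none). Each returns a list of dicts, best first, with "p" (0 to 1); they miss things now and then, are a little off and sometimes report something else, mostly with a low value. They report only what shows in the picture. A call takes as long as a camera call. They do not tell look-alikes from the thing itself.
- ctrl.spot_in(camera, name): "position" ([column, row] as shares, 0 to 1, of the picture: columns of its width, rows of its height, amid what is visible of it).
The state is a dict: "time_s": time; "joints": joint angles; "dq": joint speeds; "tau": joint torques, N m; "eef_pos": TCP position; "ee_rot": TCP orientation; "force": force on the tool from outside, world axes, zero at the start; "wrist_torque": the same for the moment, N m; "grip_width": opening from 0.0 (shut) to 1.0 (fully open).
Only numpy, scipy, OpenCV 4.12 (cv2) and the standard library are available. Lean on these libraries where they do the work, as an engineer would, in place of code of your own. Each camera call takes 0.05 s, during which the arm holds its last target. There are 200 camera calls.

## Working session

There is one attempt and no reset: what is moved stays moved. The work goes in short steps, Python scripts to look and compute and a tool call to move; the robot and the scene stay as the last step left them, time stands still between calls to the robot, and variables do not carry over. Pictures are saved under pics/ and viewed, about 8 in all and at most 12, crops included, and the job is handed in when it is done.

Besides the shell and the picture viewer there is one more tool, called as name(argument=value, ...), one argument or row to a line, values as JSON. play_rows: Moves the arm, as the interface text tells. Its arguments: {"type":"object","properties":{"motion":{"type":"array"},"fingers":{"type":"number"},"squeeze":{"type":"number"}},"required":["motion"]}

```bash
ls; mkdir -p pics
cat > h.py <<'E'
import numpy as np, cv2
from scipy.spatial.transform import Rotation as Rn
from rig import ctrl
def snap(c,fn=None):
    im=ctrl.capture(c)
    if fn: cv2.imwrite('pics/'+fn,np.ascontiguousarray(im[:,:,::-1]))
    return im
def cam(c,s=None):
    k=ctrl.get_calibration(c);K=np.array(k['K'])
    if 'R' in k: return K,np.array(k['R']),np.array(k['t'])
    s=s or ctrl.sense()
    T=np.eye(4);q=s['ee_rot'];T[:3,:3]=Rn.from_quat([q[1],q[2],q[3],q[0]]).as_matrix();T[:3,3]=s['eef_pos']
    M=np.linalg.inv(T@np.array(k['tool_from_camera']));return K,M[:3,:3],M[:3,3]
def ray(cm,px):
    K,R,t=cm;d=R.T@np.linalg.solve(K,[px[0],px[1],1]);return -R.T@t,d/np.linalg.norm(d)
def onz(cm,px,z):
    o,d=ray(cm,px);return o+d*(z-o[2])/d[2]
def tri(rs):
    A=sum(np.eye(3)-np.outer(d,d) for o,d in rs);b=sum((np.eye(3)-np.outer(d,d))@o for o,d in rs);return np.linalg.solve(A,b)
def proj(cm,X):
    K,R,t=cm;p=K@(R@np.array(X)+t);return p[:2]/p[2]
def spot(c,n,k=3):
    return [(np.round(np.array(r['position'])*[560,420],1),round(r['p'],2)) for r in ctrl.spot_in(c,n)[:k]]
E
python3 - <<'E'
from h import *
np.set_printoptions(precision=1,suppress=True)
for c in ['scene','top']:
    snap(c,c+'0.png'); cm=cam(c); print(c,'campos',-cm[1].T@cm[2])
    for n in ['top_edge','door_top','hook_pad','cupboard_front','jar_mid','cupboard','pot_a']:
        print(n,[(p,s,onz(cm,p,{'top_edge':225,'door_top':193,'hook_pad':185,'jar_mid':39,'cupboard_front':20}.get(n,0))) for p,s in spot(c,n)])
s=ctrl.sense();print(s)
E
```

```text
pics
scene campos [ 895.4 -113.2 1077.5]
top_edge [(array([282.2, 257.2]), 0.64, array([746.7, -37. , 225. ]))]
door_top []
hook_pad []
cupboard_front [(array([285.9, 259.1]), 0.82, array([719.4, -11.5,  20. ])), (array([326.4, 240.9]), 0.36, array([715.1, 110.3,  20. ]))]
jar_mid [(array([283.6, 259.3]), 0.62, array([720.8, -19.1,  39. ])), (array([405. , 125.3]), 0.58, array([486.3, 469.8,  39. ])), (array([367. , 137.6]), 0.57, array([480.5, 346.3,  39. ]))]
cupboard [(array([282.9, 259.8]), 0.91, array([714.8, -17.9,   0. ]))]
pot_a [(array([420.4, 189.5]), 0.94, array([675.8, 432.4,   0. ])), (array([133.1, 222.8]), 0.64, array([ 458.2, -368.2,    0. ]))]
top campos [ 558.    15.9 1186.7]
top_edge [(array([303.4, 172.8]), 0.87, array([722.9, -33.2, 225. ]))]
door_top [(array([301. , 222.5]), 0.89, array([608.8, -26.3, 193. ])), (array([423.3, 188.1]), 0.37, array([ 685.5, -320.5,  193. ])), (array([424. , 276.6]), 0.22, array([ 475.9, -312.6,  193. ]))]
hook_pad [(array([268.3, 220.8]), 0.65, array([614.8,  51.9, 185. ]))]
cupboard_front [(array([302.1, 175.6]), 0.79, array([750
[... 211 characters left out ...]
), (array([122. , 273.9]), 0.64, array([485.2, 460.3,  39. ]))]
cupboard [(array([306.1, 174.3]), 0.89, array([756.9, -52.3,   0. ]))]
pot_a [(array([424.3, 273.8]), 0.83, array([ 467.7, -377.6,    0. ])), (array([422.7, 189.5]), 0.7, array([ 706.3, -383.9,    0. ])), (array([139.3, 200.1]), 0.58, array([691.9, 427.8,   0. ]))]
{'time_s': 0.8, 'joints': array([ 0.9,  0.3,  1.5,  0. ,  1.3, -0.2]), 'dq': array([-0., -0., -0., -0., -0.,  0.]), 'tau': array([  0. , -41.2, -26. ,  -0. ,   0. ,  -0. ]), 'eef_pos': array([234.9, 469.5, 231.3]), 'ee_rot': array([ 0. ,  0.9,  0.5, -0. ]), 'force': array([ 0.2, -0.2, -0.5]), 'wrist_torque': array([-0. , -0.1, -0. ]), 'grip_width': 0.9981690056718702}
```

```bash
python3 -c "
import cv2
a=cv2.imread('pics/top0.png');b=cv2.imread('pics/scene0.png')
cv2.imwrite('pics/t1.png',cv2.resize(a[110:320,90:480],(780,420),interpolation=cv2.INTER_CUBIC))
"
```

```text
(no output)
```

View pics/t1.png

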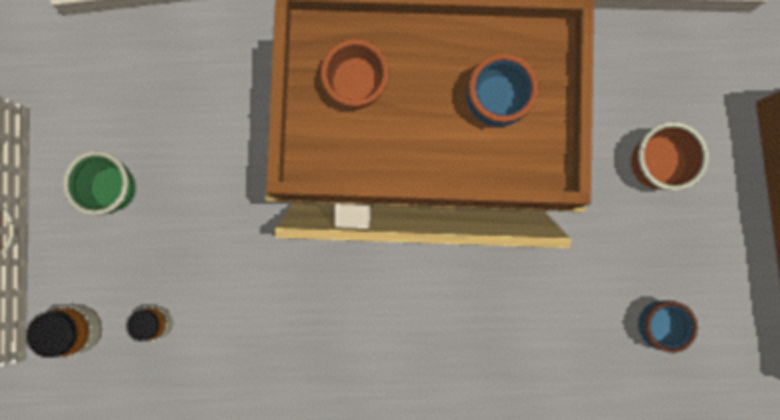

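View pics/scene0.png

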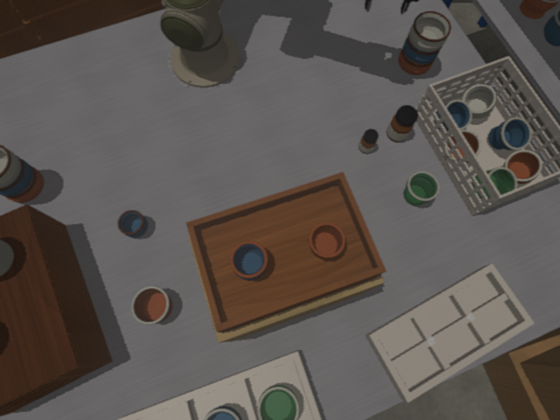

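The top view shows the small jar at full-picture pixel (164,271), with the larger one to its left. The hook pad is at (266,217). The door's inner upper edge runs from (228.5,224.5) to (375.5,229.5), and the tray front from (224,209) to (384,213).

Run:
```python
from h import *
np.set_printoptions(precision=1,suppress=True)
cm=cam('top')
L=onz(cm,(228.5,224.5),194.7);R=onz(cm,(375.5,229.5),194.7)
print(L,R,np.linalg.norm(L-R))
tl=onz(cm,(224,209.5),315);tr=onz(cm,(384,213),315);print('tray',tl,tr,np.linalg.norm(tl-tr))
y=(L-R);y/=np.linalg.norm(y);print('yaw deg',np.degrees(np.arctan2(-y[0],y[1])))
print('pad',onz(cm,(266,217.5),187), 'exp from door', (L+R)/2+85*y)
# jar: lid top centre
print('jar lid',onz(cm,(163,271.5),78))
```

```text
[607.3 146.5 194.7] [ 588.7 -202.4  194.7] 349.44097444222
tray [633.  139.8 315. ] [ 619.1 -194.9  315. ] 335.0756207668275
yaw deg -3.043074935551618
pad [622.8  57.2 187. ] exp from door [602.5  56.9 194.7]
jar lid [492.  336.4  78. ]
```

```bash
cat >> h.py <<'E'
YAW=np.radians(-3.0)
H=np.array([np.cos(YAW),np.sin(YAW),0]);YC=np.array([-np.sin(YAW),np.cos(YAW),0]);Z=np.array([0,0,1.])
def curR(s): q=s['ee_rot'];return Rn.from_quat([q[1],q[2],q[3],q[0]]).as_matrix()
def tgtR(lean,cur,yaw=None):
    h,yc=H,YC
    if yaw is not None: a=np.radians(yaw);h=np.array([np.cos(a),np.sin(a),0]);yc=np.array([-np.sin(a),np.cos(a),0])
    z=np.sin(np.radians(lean))*h-np.cos(np.radians(lean))*Z
    x=yc if yc@cur[:,0]>0 else -yc
    return np.column_stack([x,np.cross(z,x),z])
def plan(wps,vmax=38,p0=None,R0=None):
    """wps: (pos, lean, [yaw], [rows]) -> per-row values"""
    s=ctrl.sense();p=np.array(s['eef_pos']) if p0 is None else p0;R=curR(s) if R0 is None else R0
    for w in wps:
        P=np.array(w[0],float);Rt=tgtR(w[1],R,w[2] if len(w)>2 else None)
        rv=Rn.from_matrix(R.T@Rt).as_rotvec();d=R.T@(P-p)
        n=w[3] if len(w)>3 else max(1,int(np.ceil(max(np.linalg.norm(d)/vmax,np.degrees(np.linalg.norm(rv))/6.8))))
        A=sum(Rn.from_rotvec(rv*k/n).as_matrix() for k in range(n))
        st=np.linalg.solve(A,d)
        print(n,'x',[[round(v,1) for v in st],[round(np.degrees(v)/n,2) for v in rv]])
        p,R=P,Rt
E
python3 - <<'E'
from h import *
np.set_printoptions(precision=2,suppress=True)
s=ctrl.sense();print(curR(s)); print(np.array(ctrl.get_calibration('wrist')['tool_from_camera']))
plan([([450,60,300],30)])
E
```

```text
[[ 0.45  0.89 -0.  ]
 [ 0.89 -0.45 -0.  ]
 [-0.   -0.   -1.  ]]
[[   1.      0.     -0.     -0.67]
 [  -0.      0.95    0.32  -81.14]
 [   0.     -0.32    0.95 -142.86]
 [   0.      0.      0.      1.  ]]
13 x [[np.float64(-25.8), np.float64(25.6), np.float64(0.3)], [np.float64(-2.28), np.float64(0.47), np.float64(-1.77)]]
```

play_rows(
  motion=[
    [[-25.8,25.6,0.3],[-2.28,0.47,-1.77]],
    [[-25.8,25.6,0.3],[-2.28,0.47,-1.77]],
    [[-25.8,25.6,0.3],[-2.28,0.47,-1.77]],
    [[-25.8,25.6,0.3],[-2.28,0.47,-1.77]],
    [[-25.8,25.6,0.3],[-2.28,0.47,-1.77]],
    [[-25.8,25.6,0.3],[-2.28,0.47,-1.77]],
    [[-25.8,25.6,0.3],[-2.28,0.47,-1.77]],
    [[-25.8,25.6,0.3],[-2.28,0.47,-1.77]],
    [[-25.8,25.6,0.3],[-2.28,0.47,-1.77]],
    [[-25.8,25.6,0.3],[-2.28,0.47,-1.77]],
    [[-25.8,25.6,0.3],[-2.28,0.47,-1.77]],
    [[-25.8,25.6,0.3],[-2.28,0.47,-1.77]],
    [[-25.8,25.6,0.3],[-2.28,0.47,-1.77]],
    [[0,0,0],[0,0,0]],
    [[0,0,0],[0,0,0]],
  ],
  fingers=0,
)

```text
time_s: 2.05
eef_pos: [450.5, 58.8, 300.7]
ee_rot: [0.189, 0.702, 0.663, 0.178]
force: [0.2, 0.5, 0.1]
grip_width: -0.005
```

Run:
```python
from h import *
np.set_printoptions(precision=1,suppress=True)
s=ctrl.sense();cm=cam('wrist',s);snap('wrist','w1.png')
print(s['eef_pos'],s['joints'],s['force'],s['grip_width']);print(curR(s))
for n in ['hook_pad','door_top','top_edge','hook']: print(n,spot('wrist',n))
print('exp pad',proj(cm,[621,57,191]),'door L,R',proj(cm,[607.3,146.5,194.7]),proj(cm,[588.7,-202.4,194.7]))
```

```text
[450.5  58.8 300.7] [-0.2 -0.2  1.9  0.1  0.9 -1.7] [0.2 0.5 0.1] -0.0045801944137499224
[[ 0.1  0.9  0.5]
 [ 1.  -0.  -0. ]
 [-0.   0.5 -0.9]]
hook_pad [(array([215.5, 225. ]), 0.72), (array([296.9, 264.9]), 0.48), (array([256.6, 265.5]), 0.27)]
door_top [(array([215.9, 223. ]), 0.79)]
top_edge [(array([176.7, 252.5]), 0.74)]
hook [(array([297.7, 265.8]), 0.45), (array([ 30.9, 219.8]), 0.4)]
exp pad [284.6 265.6] door L,R [366.8 259.5] [ 44.9 259.6]
```

View pics/w1.png

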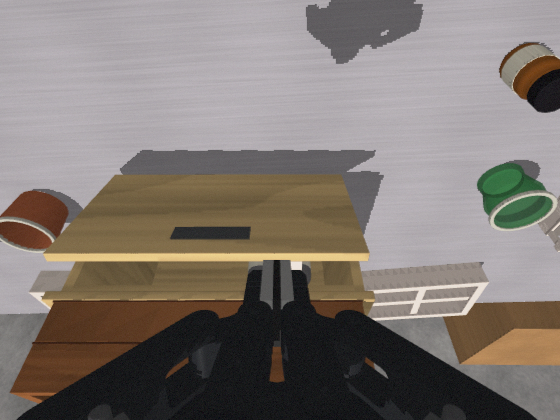

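The wrist view shows the door's inner upper edge at row 260, columns 45–368, as predicted. The pad is just right of the fingers, near (300,266).

Run:
```python
from h import *
np.set_printoptions(precision=1,suppress=True)
im=cv2.imread('pics/w1.png');
for r in (264,267,270): print(r,im[r,286:322].sum(1)//3)
t=cv2.imread('pics/top0.png').sum(2)//3
for r in (212,214,217,220,223,225,228,231): print(r,t[r,248:284])
```

```text
264 [ 91  85  86  86 129 227 227 228 228 228 228 228 229 229 228 219  97  84
  96 107 126 127 126 122 109  99  97  98  98  97  99  95  99 101 100  99]
267 [ 88  87  89  86 114 203 229 228 228 228 227 228 228 229 227 216  73  67
  70  63  66  66  69  98 119 101  97  99 102  99 102 101 100 100  95 101]
270 [ 88  87  88  86  84  52  28  23  26  23  24  23  27  27  57 110  69  67
  67  63  64  63  63  62  70 102  98  97  98 100  96  99  96  93  95  92]
212 [ 82  81  82  84  80  78  80  79  84 129 181 185 166 158 158 163 162 160
 156 146 133 126 125 121 117 112  96  77  71  83  84  85  86  85  81  84]
214 [ 89  87  80  80  77  78  76  75  84 143 202 204 198 199 199 199 200 197
 200 199 201 199 200 202 203 193 162 109  84  84  84  86  84  85  86  87]
217 [ 81  79  82  76  70  71  71  66  77 136 196 199 195 196 197 196 197 195
 197 197 196 196 199 198 198 194 167 110  82  79  85  83  83  83  82  80]
220 [ 91  90  89  91  88  87  81  72  83 137 196 200 196 195 195 195 197 197
 197 197 197 196 197 197 199 191 156 105  88  90  93  91  91  90  91  90]
223 [ 86  84  83  84  83  82  86  83  80 104 139 146 148 162 165 162 163 165
 168 168 177 192 193 193 196 181 136  95  86  86  89  89  88  88  87  87]
225 [154 156 152 152 152 151 156 159 158 158 159 152 147 135 131 134 132 131
 128 123 117 112 109 107 102 105 108 111 108 105 103 105 102 104 107 106]
228 [161 162 161 161 163 163 165 165 167 166 164 165 167 164 167 167 166 163
 164 165 165 165 167 165 165 166 164 165 165 163 163 163 163 164 162 163]
231 [150 150 152 152 153 149 149 150 150 149 149 149 149 149 149 145 142 146
 143 144 144 147 144 145 145 148 148 149 152 153 154 153 154 151 155 154]
```

```bash
cat >> h.py <<'E'
O=np.array([602.5,56.9,194.7])
def lat(a): a=np.radians(a);return np.cos(a)*H+np.sin(a)*Z
def axz(a): a=np.radians(a);return np.sin(a)*H-np.cos(a)*Z
def door(th): return -np.sin(th)*H+np.cos(th)*Z, np.cos(th)*H+np.sin(th)*Z
E
python3 - <<'E'
from h import *
np.set_printoptions(precision=1,suppress=True)
u,n=door(.25)
T=O-8*u+12*n+11*lat(30);print('touch',T)
plan([(T-90*axz(30),30),(T-8*axz(30),30)])
E
```

```text
touch [625.6  55.7 195.4]
4 x [[np.float64(0.9), np.float64(25.0), np.float64(22.2)], [np.float64(0.0), np.float64(0.0), np.float64(0.02)]]
3 x [[np.float64(0.0), np.float64(0.0), np.float64(27.3)], [np.float64(0.0), np.float64(0.0), np.float64(0.0)]]
```

play_rows(
  motion=[
    [[0.9,25,22.2],[0,0,0]],
    [[0.9,25,22.2],[0,0,0]],
    [[0.9,25,22.2],[0,0,0]],
    [[0.9,25,22.2],[0,0,0]],
    [[0,0,0],[0,0,0]],
    [[0,0,20],[0,0,0]],
    [[0,0,20],[0,0,0]],
    [[0,0,18],[0,0,0]],
    [[0,0,12],[0,0,0]],
    [[0,0,12],[0,0,0]],
    [[0,0,0],[0,0,0]],
    [[0,0,0],[0,0,0]],
  ],
)

```text
time_s: 3.3
eef_pos: [622.2, 55.0, 202.9]
ee_rot: [0.188, 0.701, 0.665, 0.178]
force: [-0.7, 0.1, -0.0]
grip_width: 0.0
```

Run:
```python
from h import *
np.set_printoptions(precision=1,suppress=True)
s=ctrl.sense();cm=cam('wrist',s);w=snap('wrist');t=snap('top');c=cam('top')
print(s['eef_pos'],s['force'])
a=cv2.resize(w[200:420,100:480],(760,440))
x,y=map(int,proj(c,[610,57,200]));b=cv2.resize(t[y-25:y+25,x-120:x+70],(760,200))
cv2.imwrite('pics/w2.png',np.vstack([a[:390],b])[:,:,::-1])
```

```text
[622.2  55.  202.9] [-0.7  0.1 -0. ]
```

View pics/w2.png

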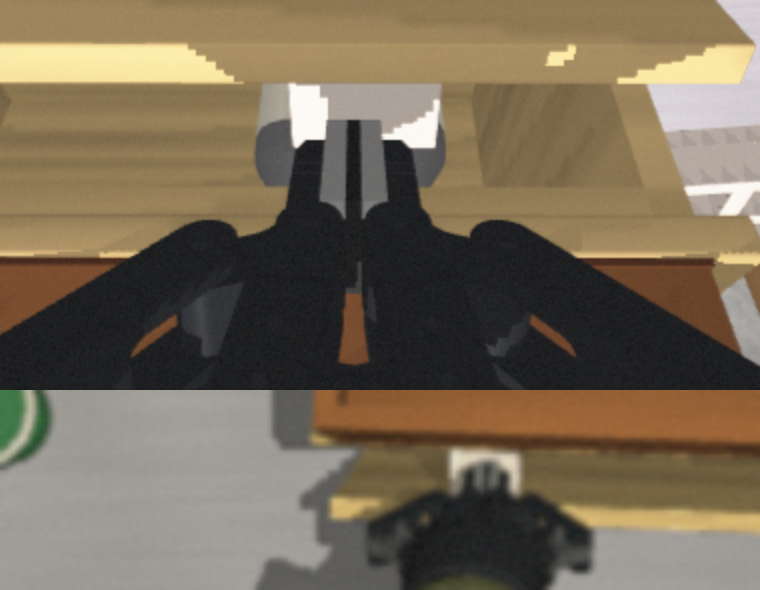

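The fingers are in the gap above the pad, about 3 mm off its centre in y and clear of both the board and the door edge. I'll press step by step.

play_rows(
  motion=[
    [[3,0,0],[0,0,0]],
    [[0,0,3],[0,0,0]],
    [[0,0,3],[0,0,0]],
    [[0,0,2],[0,0,0]],
    [[0,0,2],[0,0,0]],
    [[0,0,0],[0,0,0]],
    [[0,0,0],[0,0,0]],
  ],
)

```text
time_s: 3.98
eef_pos: [627.5, 57.2, 194.1]
ee_rot: [0.188, 0.701, 0.665, 0.178]
force: [-0.6, 0.1, 0.3]
grip_width: -0.001
```

play_rows(
  motion=[
    [[0,0,2],[0,0,0]],
    [[0,0,2],[0,0,0]],
    [[0,0,0],[0,0,0]],
  ],
)

```text
time_s: 4.23
eef_pos: [629.4, 57.2, 190.4]
ee_rot: [0.188, 0.701, 0.665, 0.178]
force: [-2.7, 0.4, 3.7]
grip_width: 0.0
```

play_rows(
  motion=[
    [[0,0,2],[0,0,0]],
    [[0,0,0],[0,0,0]],
  ],
)

```text
time_s: 4.4
eef_pos: [630.5, 57.1, 188.8]
ee_rot: [0.188, 0.701, 0.665, 0.178]
force: [-3.3, 0.3, 3.6]
grip_width: -0.001
```

play_rows(
  motion=[
    [[0,-0.5,2],[0,0,0]],
    [[0,-0.5,2],[0,0,0]],
    [[0,-0.5,2],[0,0,0]],
    [[0,0,0],[0,0,0]],
  ],
)

```text
time_s: 4.73
eef_pos: [632.2, 57.0, 182.7]
ee_rot: [0.188, 0.701, 0.665, 0.178]
force: [-3.7, 0.8, 5.2]
grip_width: 0.001
```

play_rows(
  motion=[
    [[0,0,2],[0,0,0]],
    [[0,0,0],[0,0,0]],
  ],
)

```text
time_s: 4.9
eef_pos: [633.1, 57.0, 181.0]
ee_rot: [0.188, 0.701, 0.665, 0.178]
force: [-4.3, 0.3, 5.0]
grip_width: 0.004
```

play_rows(
  motion=[
    [[0,0,1.2],[0,0,0]],
    [[0,0,0],[0,0,0]],
  ],
)

```text
time_s: 5.07
eef_pos: [634.1, 57.0, 181.0]
ee_rot: [0.189, 0.701, 0.665, 0.178]
force: [-4.1, 1.5, 7.6]
grip_width: 0.001
```

The hook is right down: force rose to 7.6 N with no further travel. Now I'll draw the door back while holding it pressed.

play_rows(
  motion=[
    [[0,-2.4,-0.7],[0,0,0]],
    [[0,-2.4,-0.7],[0,0,0]],
    [[0,-2.4,-0.7],[0,0,0]],
    [[0,0,0],[0,0,0]],
  ],
)

```text
time_s: 5.4
eef_pos: [627.9, 57.1, 180.3]
ee_rot: [0.191, 0.7, 0.664, 0.18]
force: [1.7, 0.2, 6.4]
grip_width: -0.001
```

play_rows(
  motion=[
    [[0,-2.4,-0.7],[0,0,0]],
    [[0,-2.4,-0.7],[0,0,0]],
    [[0,0,0],[0,0,0]],
  ],
)

```text
time_s: 5.65
eef_pos: [623.1, 57.3, 179.1]
ee_rot: [0.191, 0.7, 0.664, 0.18]
force: [1.0, -0.4, 5.6]
grip_width: -0.001
```

play_rows(
  motion=[
    [[0,-2.4,0],[0,0,0]],
    [[0,-2.4,-0.5],[0,0,0]],
    [[0,-2.4,-0.5],[0,0,0]],
    [[0,0,0],[0,0,0]],
  ],
)

```text
time_s: 5.98
eef_pos: [616.8, 57.6, 177.1]
ee_rot: [0.191, 0.7, 0.664, 0.18]
force: [-0.5, -1.2, 9.8]
grip_width: 0.002
```

play_rows(
  motion=[
    [[0,-2.4,-0.4],[0,0,0]],
    [[0,-2.4,-0.4],[0,0,0]],
    [[0,0,0],[0,0,0]],
  ],
)

```text
time_s: 6.23
eef_pos: [612.8, 57.8, 176.0]
ee_rot: [0.192, 0.7, 0.664, 0.181]
force: [2.5, -0.7, 11.1]
grip_width: -0.0
```

play_rows(
  motion=[
    [[0,-2.4,-0.8],[0,0,0]],
    [[0,-2.4,-0.8],[0,0,0]],
    [[0,-2.4,-0.5],[0,0,0]],
    [[0,0,0],[0,0,0]],
  ],
)

```text
time_s: 6.57
eef_pos: [605.0, 58.2, 173.7]
ee_rot: [0.191, 0.7, 0.664, 0.18]
force: [-1.7, -0.6, 11.4]
grip_width: 0.003
```

play_rows(
  motion=[
    [[0,-2.4,-0.4],[0,0,0]],
    [[0,-2.4,-0.4],[0,0,0]],
    [[0,0,0],[0,0,0]],
  ],
)

```text
time_s: 6.82
eef_pos: [600.5, 58.4, 172.2]
ee_rot: [0.191, 0.7, 0.664, 0.18]
force: [-1.2, -0.5, 12.9]
grip_width: -0.003
```

Run:
```python
from h import *
np.set_printoptions(precision=1,suppress=True)
t=snap('top');c=cam('top');w=snap('wrist')
x,y=map(int,proj(c,[610,-30,200]));b=cv2.resize(t[y-30:y+30,x-95:x+95],(760,240))
cv2.imwrite('pics/w3.png',np.vstack([b,cv2.resize(w[170:350,90:470],(760,360))])[:,:,::-1]);print(x-95,y-30)
```

```text
207 191
```

View pics/w3.png

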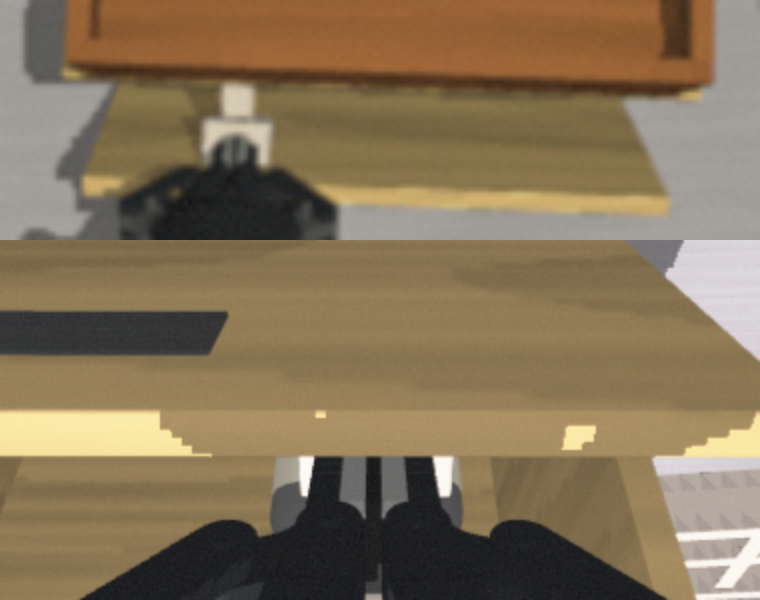

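The door's inner edge has moved to (228,235), so it is at about 0.39 rad and free of the latch. I'll withdraw, shift to the door's plain middle and push it down from inside.

```bash
cat >> h.py <<'E'
def W(xc,dy,z): return O+H*(xc+46)+YC*(dy-85)+Z*(z-194.7)   # cupboard frame -> world
def dp(th,r,d,dy):
    return W(-6-r*np.sin(th)+(6+d)*np.cos(th),dy,14+r*np.cos(th)+(6+d)*np.sin(th))
E
python3 - <<'E'
from h import *
np.set_printoptions(precision=1,suppress=True)
p=ctrl.sense()['eef_pos'];R=curR(ctrl.sense())
up=p-55*R[:,2]+6*R[:,1]
c=lambda th,d:dp(th,155,d,-30)+11*lat(30)
pre=c(.39,14)
plan([(up,30),(pre-55*axz(30),30),(pre,30)]+[(c(th,-2 if th>.45 else 4),30,None,4) for th in (.45,.6,.75,.9,1.05,1.2,1.35,1.5,1.57)])
E
```

```text
2 x [[np.float64(0.0), np.float64(2.9), np.float64(-27.5)], [np.float64(0.24), np.float64(0.05), np.float64(0.0)]]
4 x [[np.float64(-29.1), np.float64(0.8), np.float64(1.8)], [np.float64(0.0), np.float64(0.0), np.float64(0.0)]]
2 x [[np.float64(0.0), np.float64(-0.0), np.float64(27.5)], [np.float64(0.0), np.float64(0.0), np.float64(0.0)]]
4 x [[np.float64(-0.0), np.float64(-4.8), np.float64(-0.7)], [np.float64(0.0), np.float64(0.0), np.float64(0.0)]]
4 x [[np.float64(-0.0), np.float64(-7.3), np.float64(-0.3)], [np.float64(0.0), np.float64(0.0), np.float64(0.0)]]
4 x [[np.float64(-0.0), np.float64(-5.8), np.float64(0.7)], [np.float64(0.0), np.float64(0.0), np.float64(0.0)]]
4 x [[np.float64(-0.0), np.float64(-5.6), np.float64(1.6)], [np.float64(0.0), np.float64(0.0), np.float64(0.0)]]
4 x [[np.float64(-0.0), np.float64(-5.3), np.float64(2.4)], [np.float64(0.0), np.float64(0.0), np.float64(0.0)]]
4 x [[np.float64(0.0), np.float64(-4.9), np.float64(3.2)], [np.float64(0.0), np.float64(0.0), np.float64(0.0)]]
4 x [[np.float64(-0.0), np.float64(-4.3), np.float64(3.9)], [np.float64(0.0), np.float64(0.0), np.float64(0.0)]]
4 x [[np.float64(-0.0), np.float64(-3.7), np.float64(4.5)], [np.float64(0.0), np.float64(0.0), np.float64(0.0)]]
4 x [[np.float64(0.0), np.float64(-1.5), np.float64(2.3)], [np.float64(0.0), np.float64(0.0), np.float64(0.0)]]
```

play_rows(
  motion=[
    [[0,2,-12],[0.2,0,0]],
    [[0,4,-22],[0.2,0,0]],
    [[0,0,-21],[0,0,0]],
    [[-29,0.8,1.8],[0,0,0]],
    [[-29,0.8,1.8],[0,0,0]],
    [[-29,0.8,1.8],[0,0,0]],
    [[-29,0.8,1.8],[0,0,0]],
    [[0,0,0],[0,0,0]],
    [[0,0,20],[0,0,0]],
    [[0,0,20],[0,0,0]],
    [[0,0,15],[0,0,0]],
    [[0,0,0],[0,0,0]],
  ],
)

```text
time_s: 7.92
eef_pos: [603.5, -57.3, 164.6]
ee_rot: [0.184, 0.702, 0.666, 0.175]
force: [0.1, -0.0, -0.7]
grip_width: 0.0
```

play_rows(
  motion=[
    [[0,-4.8,-0.7],[0,0,0]],
    [[0,-4.8,-0.7],[0,0,0]],
    [[0,-4.8,-0.7],[0,0,0]],
    [[0,-4.8,-0.7],[0,0,0]],
    [[0,0,0],[0,0,0]],
  ],
)

```text
time_s: 8.33
eef_pos: [584.9, -56.6, 161.1]
ee_rot: [0.186, 0.701, 0.665, 0.176]
force: [0.2, 1.0, -0.0]
grip_width: 0.001
```

play_rows(
  motion=[
    [[0,-7.3,-0.3],[0,0,0]],
    [[0,-7.3,-0.3],[0,0,0]],
    [[0,-7.3,-0.3],[0,0,0]],
    [[0,-7.3,-0.3],[0,0,0]],
    [[0,-5.8,0.7],[0,0,0]],
    [[0,-5.8,0.7],[0,0,0]],
    [[0,-5.8,0.7],[0,0,0]],
    [[0,-5.8,0.7],[0,0,0]],
    [[0,0,0],[0,0,0]],
  ],
)

```text
time_s: 9.08
eef_pos: [539.8, -54.1, 132.2]
ee_rot: [0.185, 0.702, 0.665, 0.175]
force: [-0.5, 0.1, 0.6]
grip_width: 0.001
```

Run:
```python
from h import *
np.set_printoptions(precision=1,suppress=True)
t=snap('top','t4.png');c=cam('top');print(spot('top','door_top'))
s=ctrl.sense();print(s['force'])
for th in (.4,.5,.6,.7,.8,.9): print(th,proj(c,dp(th,185,0,-130)),proj(c,dp(th,185,0,176)))
g=cv2.cvtColor(t[215:300,190:420],cv2.COLOR_RGB2BGR);cv2.imwrite('pics/t4.png',cv2.resize(g,None,fx=3,fy=3))
```

```text
[(array([295.1, 238.7]), 0.73)]
[-0.3  0.3  0.5]
0.4 [355.8 240. ] [227.9 235.7]
0.5 [355.1 247.1] [228.  242.8]
0.6 [354.4 253.7] [228.3 249.4]
0.7 [353.5 259.8] [228.6 255.6]
0.8 [352.6 265.3] [229.  261.1]
0.9 [351.6 270.1] [229.5 265.9]
```

View pics/t4.png

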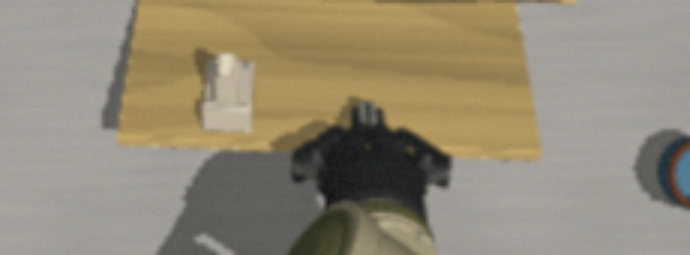

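The door's edge is at (229,263), about 0.85 rad, so the door is following. I'll carry on down the arc.

play_rows(
  motion=[
    [[0,-5.6,1.6],[0,0,0]],
    [[0,-5.6,1.6],[0,0,0]],
    [[0,-5.6,1.6],[0,0,0]],
    [[0,-5.6,1.6],[0,0,0]],
    [[0,-5.3,2.4],[0,0,0]],
    [[0,-5.3,2.4],[0,0,0]],
    [[0,-5.3,2.4],[0,0,0]],
    [[0,-5.3,2.4],[0,0,0]],
    [[0,-4.9,3.2],[0,0,0]],
    [[0,-4.9,3.2],[0,0,0]],
    [[0,-4.9,3.2],[0,0,0]],
    [[0,-4.9,3.2],[0,0,0]],
    [[0,-4.3,3.9],[0,0,0]],
    [[0,-4.3,3.9],[0,0,0]],
    [[0,-4.3,3.9],[0,0,0]],
    [[0,-4.3,3.9],[0,0,0]],
  ],
)

```text
time_s: 10.52
eef_pos: [492.7, -51.9, 54.3]
ee_rot: [0.186, 0.701, 0.665, 0.175]
force: [2.0, -0.8, 1.1]
grip_width: -0.0
```

play_rows(
  motion=[
    [[0,-3.7,4.5],[0,0,0]],
    [[0,-3.7,4.5],[0,0,0]],
    [[0,-3.7,4.5],[0,0,0]],
    [[0,0,0],[0,0,0]],
  ],
)

```text
time_s: 10.85
eef_pos: [490.9, -50.7, 39.5]
ee_rot: [0.184, 0.702, 0.666, 0.173]
force: [0.1, 0.1, 0.6]
grip_width: 0.001
```

play_rows(
  motion=[
    [[0,-2,3.5],[0,0,0]],
    [[0,-2,3.5],[0,0,0]],
    [[0,-1.5,2.6],[0,0,0]],
    [[0,0,0],[0,0,0]],
  ],
)

```text
time_s: 11.18
eef_pos: [494.1, -49.8, 33.5]
ee_rot: [0.183, 0.703, 0.666, 0.17]
force: [-0.2, -0.3, -0.1]
grip_width: 0.003
```

play_rows(
  motion=[
    [[0,-1,1.7],[0,0,0]],
    [[0,0,0],[0,0,0]],
  ],
)

```text
time_s: 11.35
eef_pos: [494.4, -49.6, 32.5]
ee_rot: [0.182, 0.703, 0.666, 0.17]
force: [-0.3, -0.9, 0.3]
grip_width: -0.003
```

Run:
```python
from h import *
np.set_printoptions(precision=2,suppress=True)
s=ctrl.sense();print(s['joints'],s['tau'],s['force'],s['wrist_torque']);print(curR(s))
```

```text
[-0.43  0.39  2.16  0.99  0.21 -2.88] [  0.12 -32.64 -14.25   0.28  -0.33  -0.  ] [-0.35 -0.95  0.3 ] [-0.06  0.24 -0.01]
[[ 0.06  0.87  0.48]
 [ 1.   -0.05 -0.03]
 [-0.    0.48 -0.88]]
```

Joint 6 is at its limit and joint 5 is near its singularity because of the lean at this close reach. I'll turn the tool nearer vertical and then press.

Run:
```python
from h import *
p=ctrl.sense()['eef_pos']
plan([(np.array([495,-52,55.]),5),(np.array([495,-52,25.]),5)])
```

```text
4 x [[np.float64(-0.6), np.float64(2.1), np.float64(-5.3)], [np.float64(5.97), np.float64(0.07), np.float64(-0.04)]]
1 x [[np.float64(0.0), np.float64(-2.6), np.float64(29.9)], [np.float64(0.0), np.float64(0.0), np.float64(0.0)]]
```

play_rows(
  motion=[
    [[0,-3,-8],[0,0,0]],
    [[-0.6,2.1,-4],[6,0,0]],
    [[-0.6,2.1,-4],[6,0,0]],
    [[-0.6,2.1,-4],[6,0,0]],
    [[-0.6,2.1,-4],[6,0,0]],
    [[0,0,0],[0,0,0]],
    [[0,0,0],[0,0,0]],
    [[0,0,0],[0,0,0]],
  ],
)

```text
time_s: 12.02
eef_pos: [492.7, -41.1, 47.9]
ee_rot: [0.091, 0.713, 0.687, 0.109]
force: [-0.3, -0.0, -0.3]
grip_width: -0.0
```

Run:
```python
from h import *
s=ctrl.sense();print([round(v,4) for v in s['joints']],[round(v,1) for v in s['eef_pos']],curR(s).round(3).tolist())
```

```text
[np.float64(-0.3875), np.float64(0.3805), np.float64(2.0051), np.float64(0.2568), np.float64(0.5131), np.float64(-2.1291)] [np.float64(492.7), np.float64(-41.1), np.float64(47.9)] [[0.033, 0.959, 0.281], [0.999, -0.041, 0.02], [0.031, 0.28, -0.96]]
```

```bash
cat > kin.py <<'E'
from h import *
from scipy.optimize import least_squares
rz=lambda a:Rn.from_euler('z',a).as_matrix(); ry=lambda a:Rn.from_euler('y',a).as_matrix()
def fk(q,P,sg=(1,-1)):
    r0,l,z0,a,b,d,e=P
    A=rz(q[0]);F=ry(q[1]+q[2])
    R=A@F@rz(sg[0]*q[3])@ry(q[4])@rz(q[5])
    c=A@(np.array([r0,l,z0])+ry(q[1])@[0,0,a]+F@[e,0,b])
    return c+R@[0,0,d],R
D=[([.884,.313,1.498,0,1.331,-.223],[234.872,469.539,231.294],None),
([-.43,.39,2.16,.99,.21,-2.88],[494.4,-49.6,32.5],[[.06,.87,.48],[1,-.05,-.03],[0,.48,-.88]]),
([-.3875,.3805,2.0051,.2568,.5131,-2.1291],[492.7,-41.1,47.9],[[.033,.959,.281],[.999,-.041,.02],[.031,.28,-.96]])]
E
python3 - <<'E'
from kin import *
np.set_printoptions(precision=3,suppress=True)
P0=[0,100,150,400,400,200,0]
for q,p,R in D:
    for sg in ((1,1),(-1,1)):
        print(sg);print(fk(q,P0,sg)[1]); 
    print(np.array(R) if R else '')
s=ctrl.sense()
f=lambda P:np.r_[np.concatenate([fk(q,P)[0]-p for q,p,R in D]),.02*(P-np.array(P0))]
r=least_squares(f,P0);print(r.x,r.fun[:9])
E
```

```text
(1, 1)
[[-0.447 -0.894 -0.   ]
 [-0.894  0.447 -0.   ]
 [ 0.     0.    -1.   ]]
(-1, 1)
[[-0.447 -0.894 -0.   ]
 [-0.894  0.447 -0.   ]
 [ 0.     0.    -1.   ]]

(1, 1)
[[-0.058 -0.874  0.482]
 [-0.998  0.05  -0.029]
 [ 0.001 -0.483 -0.876]]
(-1, 1)
[[ 0.926  0.168  0.337]
 [ 0.288 -0.893 -0.346]
 [ 0.243  0.418 -0.876]]
[[ 0.06  0.87  0.48]
 [ 1.   -0.05 -0.03]
 [ 0.    0.48 -0.88]]
(1, 1)
[[-0.034 -0.959  0.281]
 [-0.999  0.041  0.02 ]
 [-0.031 -0.28  -0.96 ]]
(-1, 1)
[[ 0.345 -0.92   0.186]
 [-0.9   -0.381 -0.211]
 [ 0.265 -0.095 -0.96 ]]
[[ 0.033  0.959  0.281]
 [ 0.999 -0.041  0.02 ]
 [ 0.031  0.28  -0.96 ]]
[ -0.862 116.494 195.896 443.623 397.342 253.381  39.935] [-0.272  0.297 -0.026  0.137 -0.463 -0.24  -0.362  0.103  0.248]
```

The kinematic model fits. I'll finish pressing the door flat, then check IK feasibility for the jar.

```bash
python3 - <<'E'
from h import *
plan([(np.array([495,-52,48.]),5),(np.array([495,-52,25.]),5)])
E
cat >> kin.py <<'E'
PP=np.array([-.86,116.5,195.9,443.6,397.3,253.4,39.9])
LO=np.array([-2.94,-.97,.19,-1.23,.02,-2.88]);HI=np.array([2.94,2.17,2.56,4.37,3.11,2.88])
FL=np.diag([-1.,-1,1])
def ik(p,R,q0):
    R=np.array(R)@FL
    def f(q):
        P,Q=fk(q,PP);return np.r_[(P-p)/100,Rn.from_matrix(Q.T@R).as_rotvec()]
    r=least_squares(f,np.clip(q0,LO+.01,HI-.01),bounds=(LO,HI));return r.x,np.linalg.norm(r.fun)
E
python3 - <<'E'
from kin import *
np.set_printoptions(precision=2,suppress=True)
J=np.array([493,338,30.])
seeds=[[-.2,.4,2,.2,.7,q6] for q6 in (-2,1)]+[[.3,.6,1.6,a,.6,q6] for a in (-1,0,1,2) for q6 in (-2,-1,1)]
def best(p,R):
    c=[]
    for q0 in seeds:
        for X in (R,R@FL):
            q,e=ik(p,X,q0)
            if e<1e-3:
                m=np.min(np.minimum(q-LO,HI-q)/[1,1,1,1,1,1]);c.append((m,q,X is R))
    return max(c,key=lambda t:t[0]) if c else None
for lean in (35,45,55):
    for yaw in (-3,10,25):
        R=tgtR(lean,np.diag([1,1,1.])+np.array([[0,0,0],[1,0,0],[0,0,0.]]),yaw)
        g=J+19*R[:,2]
        b=best(g,R); print('jar',lean,yaw,b)
    R=tgtR(lean,np.array([[0,0,0],[1,0,0],[0,0,0.]]))
    g=W(60,-60,50)+19*R[:,2]; print('place',lean,g,best(g,R))
E
```

```text
2 x [[np.float64(-5.4), np.float64(1.4), np.float64(0.1)], [np.float64(5.62), np.float64(-0.97), np.float64(0.37)]]
1 x [[np.float64(0.0), np.float64(-2.0), np.float64(22.9)], [np.float64(0.0), np.float64(0.0), np.float64(0.0)]]
jar 35 -3 (np.float64(0.1103755398181181), array([ 0.53,  0.63,  1.82, -1.12,  0.36,  0.02]), True)
jar 35 10 (np.float64(0.049372523676433744), array([ 0.47,  0.61,  1.87, -1.18,  0.18, -0.15]), True)
jar 35 25 (np.float64(0.017250131928880714), array([ 0.4 ,  0.59,  1.91,  0.68,  0.04, -2.28]), True)
place 35 [711.65 -94.02  34.44] (np.float64(0.2955632473496529), array([-0.36,  0.71,  1.58,  0.59,  0.32, -2.38]), True)
jar 45 -3 None
jar 45 10 (np.float64(0.2804058226035608), array([ 0.49,  0.63,  1.95,  3.99,  0.3 , -2.16]), False)
jar 45 25 (np.float64(0.23942412167749336), array([ 0.39,  0.61,  2.  ,  3.02,  0.26, -1.48]), False)
place 45 [714.18 -94.15  36.56] (np.float64(0.20539063229136498), array([-0.37,  0.71,  1.68,  1.6 ,  0.23, -0.27]), False)
jar 55 -3 (np.float64(0.18981364689602476), array([ 0.6 ,  0.71,  1.93,  4.18,  0.62, -2.1 ]), False)
jar 55 10 (np.float64(0.5334085589193053), array([ 0.51,  0.68,  2.01,  3.68,  0.55, -1.85]), False)
jar 55 25 (np.float64(0.48800947334496714), array([0.39, 0.66, 2.07, 3.07, 0.55, 1.61]), True)
place 55 [716.31 -94.26  39.1 ] (np.float64(0.3751328632415379), array([-0.39,  0.73,  1.76,  2.36,  0.4 ,  2.11]), True)
```

play_rows(
  motion=[
    [[-5.4,1.4,0],[5.6,-1,0.4]],
    [[-5.4,1.4,0],[5.6,-1,0.4]],
    [[0,0,0],[0,0,0]],
    [[0,-0.7,8],[0,0,0]],
    [[0,-0.7,8],[0,0,0]],
    [[0,-0.5,6],[0,0,0]],
    [[0,0,0],[0,0,0]],
  ],
)

```text
time_s: 12.6
eef_pos: [494.0, -52.1, 25.0]
ee_rot: [0.031, 0.725, 0.687, 0.029]
force: [-1.2, 0.7, 0.4]
grip_width: -0.001
```

play_rows(
  motion=[
    [[0,0,2.5],[0,0,0]],
    [[0,0,2.5],[0,0,0]],
    [[0,0,0],[0,0,0]],
  ],
)

```text
time_s: 12.85
eef_pos: [495.9, -52.7, 21.5]
ee_rot: [0.032, 0.725, 0.687, 0.029]
force: [-0.6, 0.1, 0.2]
grip_width: -0.001
```

play_rows(
  motion=[
    [[0,0,1.2],[0,0,0]],
    [[0,0,0],[0,0,0]],
  ],
)

```text
time_s: 13.02
eef_pos: [496.2, -52.8, 20.7]
ee_rot: [0.032, 0.725, 0.687, 0.029]
force: [0.1, -0.9, 0.9]
grip_width: 0.004
```

play_rows(
  motion=[
    [[0,0,1.5],[0,0,0]],
    [[0,0,0],[0,0,0]],
  ],
)

```text
time_s: 13.18
eef_pos: [496.3, -52.8, 20.3]
ee_rot: [0.032, 0.725, 0.687, 0.029]
force: [-7.3, 1.6, 16.4]
grip_width: 0.001
```

play_rows(
  motion=[
    [[0,0,1],[0,0,0]],
    [[0,0,0],[0,0,0]],
  ],
)

```text
time_s: 13.35
eef_pos: [496.4, -52.8, 20.1]
ee_rot: [0.032, 0.725, 0.687, 0.029]
force: [-12.3, 2.1, 29.7]
grip_width: -0.002
```

The door is flat: the tip is at z=20.1 with a firm stop. Now I'll lift off and plan the wrist transfer to the jar.

play_rows(
  motion=[
    [[0,0,-20],[0,0,0]],
    [[0,0,-35],[0,0,0]],
    [[0,0,-35],[0,0,0]],
    [[0,0,-35],[0,0,0]],
    [[0,0,-35],[0,0,0]],
    [[0,0,-30],[0,0,0]],
    [[0,0,0],[0,0,0]],
  ],
  fingers=85,
)

```text
time_s: 13.93
eef_pos: [481.9, -52.0, 213.3]
ee_rot: [0.037, 0.725, 0.687, 0.031]
force: [0.3, -0.2, 1.1]
grip_width: 0.979
```

Run:
```python
from kin import *
np.set_printoptions(precision=3,suppress=True)
s=ctrl.sense();q=np.array(s['joints']);p,R=fk(q,PP);print(q,s['eef_pos'],p,np.abs(R@FL-curR(s)).max())
snap('top','t5.png');c=cam('top');sp=spot('top','jar_mid');print(sp)
for th in (1.45,1.57): print(th,proj(c,dp(th,185,0,-176)),proj(c,dp(th,185,0,176)))
r=least_squares(lambda x:np.r_[np.concatenate([fk(a,x)[0]-b for a,b,_ in D]+[p*0+fk(q,x)[0]-s['eef_pos']]),.02*(x-PP)],PP);print(r.x.tolist(),r.fun[:12])
```

```text
[-0.363  0.187  1.713  0.026  1.149 -1.889] [481.867 -52.037 213.281] [481.318 -51.663 213.603] 5.273559366969494e-16
[(array([121.6, 273.7]), 0.9), (array([162.9, 271.3]), 0.81)]
1.45 [362.802 284.162] [233.16  279.626]
1.57 [361.275 284.154] [234.091 279.704]
[-0.3950217586636052, 116.2946285558808, 201.66960964847286, 440.47149850893226, 398.1099218490235, 255.41173387970215, 40.582803602636254] [-0.063  0.238 -0.093  0.269 -0.353 -0.159 -0.467  0.204  0.143 -0.026
  0.007  0.108]
```

View pics/t5.png

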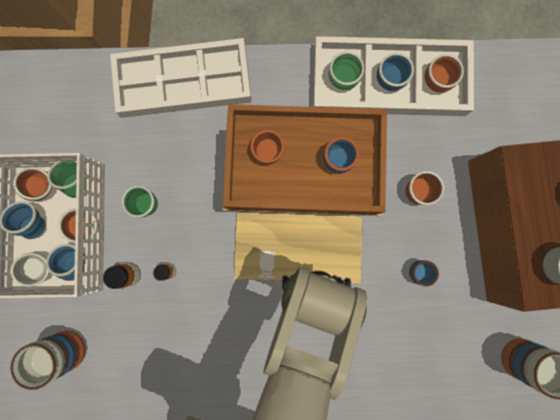

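```bash
sed -i 's/^PP=.*/PP=np.array([-.395,116.29,201.67,440.47,398.11,255.41,40.58])/' kin.py
cat >> kin.py <<'E'
def target(lean,yaw,flip,gp):
    R=tgtR(lean,np.array([[0,0,0],[1,0,0],[0,0,0.]]),yaw)
    if flip: R=R@FL
    return np.array(gp)+19*R[:,2],R
def rows(qs,Rc,pc):
    out=[]
    for q in qs:
        p,R=fk(q,PP);R=R@FL
        d=Rc.T@(p-pc);rv=np.degrees(Rn.from_matrix(Rc.T@R).as_rotvec())
        out.append([[round(float(v),1) for v in d],[round(float(v),2) for v in rv]]);Rc,pc=R,p
    return out
E
python3 - <<'E'
from kin import *
np.set_printoptions(precision=2,suppress=True)
s=ctrl.sense();q0=np.array(s['joints'])
qg=None
for yaw in (10,20,28):
    p,R=target(60,yaw,True,[492,337,32])
    for bk in (0,60,120):
        q,e=ik(p-bk*R[:,2],R,[.4,.5,2.05,3.1,.55,-1.6]);print(yaw,bk,q,e,p-bk*R[:,2])
        if yaw==20 and bk==120: qg=q
for yaw in (-20,-10,-3):
    p,R=target(60,yaw,True,W(45,-60,53));q,e=ik(p,R,[-.4,.7,1.8,3.1,.5,-1.5]);print('place',yaw,q,e,p)
    q,e=ik(p-150*H+40*Z,R,[-.4,.7,1.8,3.1,.5,-1.5]);print(q,e)
n=30;print([fk(q0+(qg-q0)*k/n,PP)[0].round() for k in (6,12,18,24,30)])
a=rows([q0+(qg-q0)*k/n for k in range(1,n+1)],curR(s),np.array(s['eef_pos']))
print(a[0],a[8],a[16],a[29])
E
```

```text
10 0 [ 0.52  0.72  2.04  3.62  0.69 -1.78] 3.1338087450551226e-15 [508.2  339.86  22.5 ]
10 60 [ 0.57  0.6   2.16  3.69  0.71 -1.8 ] 1.6198661049208893e-11 [457.03 330.83  52.5 ]
10 120 [ 0.64  0.48  2.26  3.78  0.7  -1.84] 3.579498927983484e-15 [405.86 321.81  82.5 ]
20 0 [ 0.43  0.7   2.09  3.26  0.7  -1.62] 3.6784814502477824e-11 [507.46 342.63  22.5 ]
20 60 [ 0.45  0.58  2.23  3.27  0.72 -1.62] 8.863021553434762e-16 [458.63 324.86  52.5 ]
20 120 [ 0.47  0.45  2.36  3.3   0.71 -1.63] 3.829249016263888e-15 [409.81 307.08  82.5 ]
28 0 [ 0.36  0.7   2.11  2.97  0.71 -1.51] 1.062631129676516e-09 [506.53 344.72  22.5 ]
28 60 [ 0.34  0.57  2.26  2.95  0.74 -1.5 ] 1.051749779037625e-09 [460.65 320.33  52.5 ]
28 120 [ 0.31  0.43  2.4   2.91  0.74 -1.49] 4.0476567805011205e-15 [414.77 295.94  82.5 ]
place -20 [-0.28  0.74  1.82  3.27  0.47 -1.65] 4.575112722012804e-13 [701.25 -98.29  43.5 ]
[-0.39  0.48  2.25  3.09  0.64 -1.54] 1.367473397912474e-15
place -10 [-0.36  0.73  1.84  2.8   0.5  -1.36] 1.3986498833273258e-13 [701.99 -95.52  43.5 ]
[-0.5   0.47  2.27  2.69  0.68 -1.37] 1.8340622605069795e-11
place -3 [-0.41  0.73  1.84  2.51  0.54 -1.2 ] 1.5314362783403483e-15 [702.22 -93.53  43.5 ]
[-0.57  0.47  2.27  2.43  0.72 -1.27] 2.6996892810073453e-13
[array([496., 162., 184.]), array([495., 306., 206.]), array([493., 366., 212.]), array([474., 360., 167.]), array([410., 307.,  82.])]
[[38.7, 2.0, 9.8], [-0.83, 5.75, 1.67]] [[19.5, -9.6, 13.3], [0.16, 4.42, 3.83]] [[-1.2, -3.8, 5.6], [-0.71, 2.73, 5.13]] [[3.6, 21.7, -8.9], [-2.75, 2.68, 4.33]]
```

```bash
cat > seg.py <<'E'
import sys,json
from kin import *
def seg(qg,n,k):
    s=ctrl.sense();q0=np.array(s['joints'])
    print(json.dumps(rows([q0+(qg-q0)*i/n for i in range(1,k+1)],curR(s),np.array(s['eef_pos']))))
E
python3 - <<'E'
from seg import *
p,R=target(60,20,True,[492,337,32]);qg,e=ik(p-120*R[:,2],R,[.47,.45,2.36,3.3,.71,-1.63])
seg(qg,30,18)
E
```

```text
[[[38.7, 2.0, 9.8], [-0.83, 5.75, 1.67]], [[37.0, -0.1, 11.0], [-0.61, 5.65, 1.93]], [[35.1, -2.1, 11.9], [-0.42, 5.53, 2.21]], [[32.9, -3.9, 12.6], [-0.24, 5.39, 2.48]], [[30.5, -5.6, 13.1], [-0.1, 5.22, 2.76]], [[27.9, -7.0, 13.5], [0.01, 5.04, 3.04]], [[25.2, -8.1, 13.6], [0.09, 4.84, 3.31]], [[22.4, -9.0, 13.6], [0.14, 4.63, 3.57]], [[19.5, -9.6, 13.3], [0.16, 4.42, 3.83]], [[16.5, -9.9, 12.9], [0.14, 4.19, 4.06]], [[13.6, -9.9, 12.2], [0.1, 3.96, 4.28]], [[10.8, -9.6, 11.4], [0.02, 3.73, 4.48]], [[8.0, -9.0, 10.5], [-0.08, 3.51, 4.66]], [[5.4, -8.1, 9.4], [-0.21, 3.3, 4.82]], [[3.0, -6.9, 8.2], [-0.36, 3.09, 4.95]], [[0.8, -5.5, 6.9], [-0.53, 2.9, 5.05]], [[-1.2, -3.8, 5.6], [-0.71, 2.73, 5.13]], [[-2.8, -1.9, 4.2], [-0.91, 2.58, 5.19]]]
```

play_rows(
  motion=[
    [[38.7,2.0,9.8],[-0.83,5.75,1.67]],
    [[37.0,-0.1,11.0],[-0.61,5.65,1.93]],
    [[35.1,-2.1,11.9],[-0.42,5.53,2.21]],
    [[32.9,-3.9,12.6],[-0.24,5.39,2.48]],
    [[30.5,-5.6,13.1],[-0.1,5.22,2.76]],
    [[27.9,-7.0,13.5],[0.01,5.04,3.04]],
    [[25.2,-8.1,13.6],[0.09,4.84,3.31]],
    [[22.4,-9.0,13.6],[0.14,4.63,3.57]],
    [[19.5,-9.6,13.3],[0.16,4.42,3.83]],
    [[16.5,-9.9,12.9],[0.14,4.19,4.06]],
    [[13.6,-9.9,12.2],[0.1,3.96,4.28]],
    [[10.8,-9.6,11.4],[0.02,3.73,4.48]],
    [[8.0,-9.0,10.5],[-0.08,3.51,4.66]],
    [[5.4,-8.1,9.4],[-0.21,3.3,4.82]],
    [[3.0,-6.9,8.2],[-0.36,3.09,4.95]],
    [[0.8,-5.5,6.9],[-0.53,2.9,5.05]],
    [[-1.2,-3.8,5.6],[-0.71,2.73,5.13]],
    [[-2.8,-1.9,4.2],[-0.91,2.58,5.19]],
    [[0,0,0],[0,0,0]],
  ],
)

```text
time_s: 15.62
eef_pos: [491.1, 366.5, 208.0]
ee_rot: [-0.452, 0.799, 0.083, 0.388]
force: [-0.9, 0.0, -0.5]
grip_width: 0.995
```

Run:
```python
from seg import *
s=ctrl.sense();print(s['joints'].round(2),s['eef_pos'])
p,R=target(60,20,True,[492,337,32]);qg,e=ik(p-120*R[:,2],R,[.47,.45,2.36,3.3,.71,-1.63])
seg(qg,14,14)
```

```text
[ 0.14  0.35  2.11  1.99  0.88 -1.73] [491.12245268 366.53116614 207.97698619]
[[[-3.4, -0.5, 1.9], [-0.94, 2.12, 4.43]], [[-3.9, 1.6, 1.3], [-1.09, 2.04, 4.44]], [[-4.5, 3.2, 0.3], [-1.24, 1.98, 4.43]], [[-4.8, 4.9, -0.7], [-1.38, 1.94, 4.41]], [[-4.8, 6.6, -1.7], [-1.53, 1.91, 4.37]], [[-4.7, 8.2, -2.6], [-1.67, 1.89, 4.32]], [[-4.3, 9.8, -3.5], [-1.8, 1.9, 4.27]], [[-3.8, 11.4, -4.3], [-1.92, 1.92, 4.2]], [[-3.0, 12.9, -5.0], [-2.02, 1.95, 4.13]], [[-2.0, 14.3, -5.6], [-2.12, 2.0, 4.05]], [[-0.9, 15.5, -6.2], [-2.19, 2.06, 3.96]], [[0.4, 16.6, -6.7], [-2.25, 2.13, 3.87]], [[1.9, 17.6, -7.1], [-2.29, 2.21, 3.78]], [[3.4, 18.4, -7.4], [-2.32, 2.3, 3.7]]]
```

play_rows(
  motion=[
    [[-3.4,-0.5,1.9],[-0.94,2.12,4.43]],
    [[-3.9,1.6,1.3],[-1.09,2.04,4.44]],
    [[-4.5,3.2,0.3],[-1.24,1.98,4.43]],
    [[-4.8,4.9,-0.7],[-1.38,1.94,4.41]],
    [[-4.8,6.6,-1.7],[-1.53,1.91,4.37]],
    [[-4.7,8.2,-2.6],[-1.67,1.89,4.32]],
    [[-4.3,9.8,-3.5],[-1.8,1.9,4.27]],
    [[-3.8,11.4,-4.3],[-1.92,1.92,4.2]],
    [[-3.0,12.9,-5.0],[-2.02,1.95,4.13]],
    [[-2.0,14.3,-5.6],[-2.12,2.0,4.05]],
    [[-0.9,15.5,-6.2],[-2.19,2.06,3.96]],
    [[0.4,16.6,-6.7],[-2.25,2.13,3.87]],
    [[1.9,17.6,-7.1],[-2.29,2.21,3.78]],
    [[3.4,18.4,-7.4],[-2.32,2.3,3.7]],
    [[0,0,0],[0,0,0]],
    [[0,0,0],[0,0,0]],
  ],
)

```text
time_s: 16.95
eef_pos: [413.0, 306.8, 85.0]
ee_rot: [-0.412, 0.71, -0.493, 0.29]
force: [0.4, 0.8, 0.8]
grip_width: 0.992
```

Run:
```python
from kin import *
np.set_printoptions(precision=2,suppress=True)
s=ctrl.sense();cm=cam('wrist',s);snap('wrist','w6.png');print(s['joints'],s['eef_pos']);print(curR(s))
sp=spot('wrist','jar_mid');print([(a,b,onz(cm,a,39)) for a,b in sp]);print(proj(cm,[492,337,39]))
```

```text
[ 0.46  0.44  2.36  3.28  0.71 -1.63] [412.98 306.83  85.01]
[[ 0.35 -0.46  0.82]
 [-0.94 -0.17  0.3 ]
 [ 0.01 -0.87 -0.49]]
[(array([264.6, 204.6]), 0.79, array([496.91, 345.97,  39.  ])), (array([134.5, 160.2]), 0.73, array([506.67, 478.76,  39.  ]))]
[272.84 211.77]
```

View pics/w6.png

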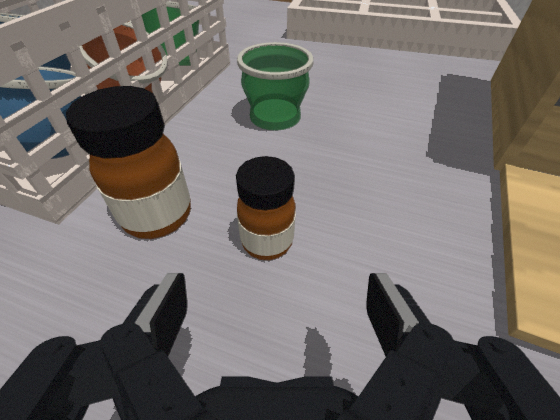

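Run:
```python
from kin import *
np.set_printoptions(precision=1,suppress=True)
s=ctrl.sense();cm=cam('wrist',s);t=cam('top')
print(onz(cm,(266,172),78),onz(cm,(266.5,248),4),onz(t,(163,271.5),78))
print(tri([ray(cm,(266,207)),ray(t,(164,270.5))]))
R=curR(s)
for J in ([494,341,32],):
    J=np.array(J,float);d=R.T@(J-s['eef_pos']);print('grasp point in tool',d,'move',d+[0,0,19])
```

```text
[494.8 342.5  78. ] [482.  338.6   4. ] [492.  336.4  78. ]
[492.7 343.   43.6]
grasp point in tool [ -4.8   3.9 102.3] move [ -4.8   3.9 121.3]
```

play_rows(
  motion=[
    [[-4.2,3.9,0],[0,0,0]],
    [[0,0,25],[0,0,0]],
    [[0,0,25],[0,0,0]],
    [[0,0,25],[0,0,0]],
    [[0,0,25],[0,0,0]],
    [[0,0,23],[0,0,0]],
    [[0,0,0],[0,0,0]],
    [[0,0,0],[0,0,0]],
  ],
)

```text
time_s: 17.72
eef_pos: [510.4, 346.1, 20.5]
ee_rot: [-0.412, 0.709, -0.494, 0.29]
force: [-0.3, -0.1, 0.2]
grip_width: 0.994
```

play_rows(
  motion=[
    [[0,0,0],[0,0,0]],
    [[0,0,0],[0,0,0]],
    [[0,0,0],[0,0,0]],
    [[0,0,0],[0,0,0]],
    [[0,0,0],[0,0,0]],
    [[0,0,0],[0,0,0]],
    [[0,0,0],[0,0,0]],
    [[0,0,0],[0,0,0]],
  ],
  fingers=30,
  squeeze=35,
)

```text
time_s: 18.38
eef_pos: [510.0, 346.3, 21.7]
ee_rot: [-0.412, 0.708, -0.494, 0.29]
force: [-3.4, -1.2, 6.4]
grip_width: 0.533
```

Run:
```python
from kin import *
np.set_printoptions(precision=2,suppress=True)
s=ctrl.sense();cm=cam('wrist',s);snap('wrist','w7.png');print(s['joints'],s['eef_pos'],s['grip_width']*85.4,s['force'])
```

```text
[ 0.44  0.71  2.08  3.26  0.7  -1.62] [510.05 346.26  21.74] 45.48441087152516 [-3.42 -1.22  6.41]
```

View pics/w7.png

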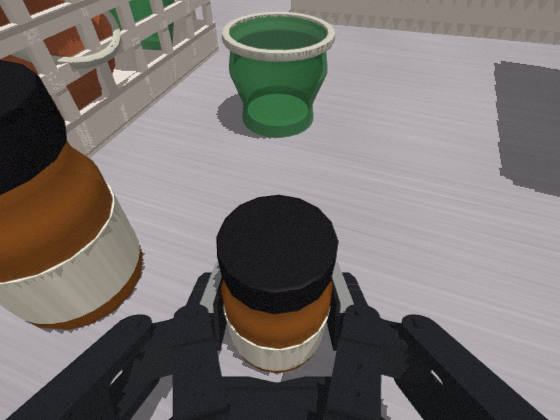

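Jar gripped at 45.5 mm. Next: lift, then carry it round to a pre-place pose in front of the cupboard.

```bash
cat >> seg.py <<'E'
LEAN,YP=60.5,-12
def place(xc,dy,dz):   # TCP for jar with bottom dz above cupboard floor
    p,R=target(LEAN,YP,True,[0,0,0]); g=W(xc,dy,0)+17*R[:,2]; g[2]=41.7+dz; return g,R
E
python3 - <<'E'
from seg import *
np.set_printoptions(precision=2,suppress=True)
s=ctrl.sense();R=curR(s);P=np.array(s['eef_pos'])
q=np.array(s['joints'])
qA,e=ik(P+[-60,-10,115],R,q);print(qA,e)
g,Rp=place(-110,-62,75);qB,e2=ik(g,Rp,[-.4,.5,2.2,3.1,.6,-1.5]);print(g,qB,e2)
# lean along path
for k in range(0,11,2):
    p,r=fk(qA+(qB-qA)*k/10,PP);r=r@FL;print(p.round(),np.degrees(np.arccos(-r[2,2])).round(1),np.degrees(np.arcsin(r[2,0])).round(1))
print(rows([q+(qA-q)*i/6 for i in range(1,7)],R,P))
n=18;pa,ra=fk(qA,PP)
print(rows([qA+(qB-qA)*i/n for i in range(1,n+1)],ra@FL,pa))
E
```

```text
[ 0.49  0.34  2.21  3.41  0.48 -1.74] 1.4209941024364477e-15
[545.37 -89.63 116.7 ] [-0.49  0.37  2.28  2.7   0.59 -1.34] 1.3857307925730155e-10
[450. 336. 137.] 60.5 0.2
[501. 257. 135.] 61.2 0.7
[536. 171. 132.] 61.6 1.0
[555.  83. 128.] 61.5 1.0
[558.  -5. 123.] 61.2 0.7
[545. -90. 117.] 60.5 0.0
[[[-1.3, -15.1, -17.3], [0.02, 0.24, -0.12]], [[-1.5, -13.7, -17.3], [0.01, 0.15, -0.07]], [[-1.6, -12.5, -17.9], [0.0, 0.05, -0.02]], [[-1.7, -11.2, -18.4], [-0.01, -0.04, 0.03]], [[-1.9, -9.9, -18.8], [-0.01, -0.14, 0.07]], [[-2.1, -8.5, -19.1], [-0.02, -0.25, 0.1]]]
[[[25.4, -3.2, 6.6], [0.21, 1.76, 0.78]], [[25.3, -2.8, 6.3], [0.18, 1.73, 0.78]], [[25.3, -2.5, 5.9], [0.15, 1.71, 0.79]], [[25.2, -2.1, 5.6], [0.12, 1.69, 0.79]], [[25.2, -1.7, 5.3], [0.09, 1.66, 0.8]], [[25.1, -1.4, 5.0], [0.06, 1.64, 0.81]], [[25.0, -1.0, 4.6], [0.03, 1.62, 0.82]], [[25.0, -0.7, 4.3], [0.01, 1.59, 0.83]], [[24.9, -0.4, 3.9], [-0.02, 1.57, 0.84]], [[24.8, -0.1, 3.5], [-0.05, 1.54, 0.85]], [[24.7, 0.2, 3.2], [-0.07, 1.52, 0.87]], [[24.5, 0.5, 2.8], [-0.1, 1.5, 0.89]], [[24.4, 0.8, 2.4], [-0.12, 1.47, 0.9]], [[24.3, 1.1, 2.0], [-0.14, 1.45, 0.92]], [[24.1, 1.3, 1.6], [-0.17, 1.43, 0.94]], [[24.0, 1.6, 1.2], [-0.19, 1.41, 0.97]], [[23.8, 1.8, 0.8], [-0.21, 1.38, 0.99]], [[23.7, 2.0, 0.4], [-0.23, 1.36, 1.02]]]
```

play_rows(
  motion=[
    [[0.1,-7,-4],[0,0,0]],
    [[0.2,-17,-9.7],[0,0,0]],
    [[0.2,-21.7,-12.3],[0,0,0]],
    [[0.2,-21.7,-12.3],[0,0,0]],
    [[0.2,-21.7,-12.3],[0,0,0]],
    [[0.2,-21.7,-12.3],[0,0,0]],
    [[0.2,-21.7,-12.3],[0,0,0]],
    [[0,0,-20],[0,0,0]],
    [[0,0,-20],[0,0,0]],
    [[0,0,0],[0,0,0]],
  ],
)

```text
time_s: 19.27
eef_pos: [475.6, 333.0, 194.7]
ee_rot: [-0.412, 0.708, -0.494, 0.289]
force: [1.1, -0.1, -1.6]
grip_width: 0.527
```

Run:
```python
from seg import *
np.set_printoptions(precision=2,suppress=True)
s=ctrl.sense();q=np.array(s['joints']);print(q,s['eef_pos'],s['grip_width']*85.4,s['force'])
g,Rp=place(-110,-62,110);qB,e2=ik(g,Rp,[-.4,.5,2.2,3.1,.6,-1.5]);print(g,qB,e2)
for k in range(0,11,2):
    p,r=fk(q+(qB-q)*k/10,PP);r=r@FL;print(p.round(),np.degrees(np.arccos(-r[2,2])).round(1),np.degrees(np.arcsin(r[2,0])).round(1))
seg(qB,18,18)
```

```text
[ 0.45  0.23  2.13  3.45  0.28 -1.83] [475.55 332.97 194.69] 44.9759413376443 [ 1.09 -0.12 -1.59]
[545.37 -89.63 151.7 ] [-0.49  0.26  2.27  2.6   0.49 -1.22] 4.2052595242235666e-11
[475. 333. 195.] 60.5 0.1
[521. 247. 189.] 61.3 1.3
[550. 159. 182.] 61.9 1.8
[564.  72. 173.] 61.9 1.8
[561. -12. 163.] 61.5 1.2
[545. -90. 152.] 60.5 0.0
[[[27.1, -1.2, 5.0], [0.25, 2.03, 0.73]], [[26.7, -0.9, 5.5], [0.22, 1.98, 0.73]], [[26.4, -0.5, 5.3], [0.19, 1.92, 0.74]], [[26.0, -0.1, 5.0], [0.15, 1.86, 0.75]], [[25.7, 0.2, 4.8], [0.12, 1.8, 0.76]], [[25.4, 0.6, 4.5], [0.08, 1.75, 0.77]], [[25.1, 0.9, 4.2], [0.05, 1.69, 0.78]], [[24.8, 1.3, 3.9], [0.01, 1.63, 0.8]], [[24.5, 1.6, 3.5], [-0.02, 1.58, 0.82]], [[24.2, 1.9, 3.2], [-0.06, 1.52, 0.84]], [[23.9, 2.2, 2.9], [-0.09, 1.47, 0.86]], [[23.5, 2.5, 2.5], [-0.13, 1.42, 0.89]], [[23.2, 2.8, 2.1], [-0.16, 1.37, 0.92]], [[22.9, 3.1, 1.7], [-0.2, 1.32, 0.95]], [[22.6, 3.3, 1.3], [-0.23, 1.27, 0.98]], [[22.2, 3.6, 0.9], [-0.26, 1.22, 1.02]], [[21.9, 3.8, 0.5], [-0.3, 1.17, 1.06]], [[21.5, 4.0, 0.1], [-0.33, 1.12, 1.1]]]
```

play_rows(
  motion=[
    [[27.1,-1.2,5.0],[0.25,2.03,0.73]],
    [[26.7,-0.9,5.5],[0.22,1.98,0.73]],
    [[26.4,-0.5,5.3],[0.19,1.92,0.74]],
    [[26.0,-0.1,5.0],[0.15,1.86,0.75]],
    [[25.7,0.2,4.8],[0.12,1.8,0.76]],
    [[25.4,0.6,4.5],[0.08,1.75,0.77]],
    [[25.1,0.9,4.2],[0.05,1.69,0.78]],
    [[24.8,1.3,3.9],[0.01,1.63,0.8]],
    [[24.5,1.6,3.5],[-0.02,1.58,0.82]],
    [[24.2,1.9,3.2],[-0.06,1.52,0.84]],
    [[23.9,2.2,2.9],[-0.09,1.47,0.86]],
    [[23.5,2.5,2.5],[-0.13,1.42,0.89]],
    [[23.2,2.8,2.1],[-0.16,1.37,0.92]],
    [[22.9,3.1,1.7],[-0.2,1.32,0.95]],
    [[22.6,3.3,1.3],[-0.23,1.27,0.98]],
    [[22.2,3.6,0.9],[-0.26,1.22,1.02]],
    [[21.9,3.8,0.5],[-0.3,1.17,1.06]],
    [[21.5,4.0,0.1],[-0.33,1.12,1.1]],
    [[0,0,0],[0,0,0]],
    [[0,0,0],[0,0,0]],
  ],
)

```text
time_s: 20.93
eef_pos: [546.7, -90.2, 150.0]
ee_rot: [0.316, -0.543, 0.672, -0.392]
force: [0.8, 1.4, -0.6]
grip_width: 0.527
```

Run:
```python
from seg import *
np.set_printoptions(precision=2,suppress=True)
s=ctrl.sense();q=np.array(s['joints']);p=np.array(s['eef_pos']);R=curR(s);print(q,p,s['grip_width']*85.4,s['force'])
for a in ((-110,-62,22),(50,-62,22),(50,-62,0)):
    g,Rp=place(*a);qB,e=ik(g,Rp,q);print('->',g,qB.round(2),round(e,4))
    rv=np.degrees(Rn.from_matrix(R.T@Rp).as_rotvec());print((R.T@(g-p)).round(1),rv);p,R=g,Rp;q=qB
```

```text
[-0.49  0.27  2.26  2.61  0.49 -1.23] [546.73 -90.21 150.01] 44.9731691696504 [ 0.79  1.4  -0.57]
-> [545.37 -89.63  63.7 ] [-0.49  0.54  2.29  2.78  0.76 -1.44] 0.0
[-0.3 75.8 41.3] [ 0.08 -0.16 -0.05]
-> [705.15 -98.    63.7 ] [-0.35  0.7   1.84  2.87  0.46 -1.4 ] 0.0
[-25.  -77.8 137.5] [0. 0. 0.]
-> [705.15 -98.    41.7 ] [-0.35  0.74  1.83  2.89  0.5  -1.42] 0.0
[ 0.  19.1 10.8] [0. 0. 0.]
```

play_rows(
  motion=[
    [[0,22,12],[0,0,0]],
    [[0,22,12],[0,0,0]],
    [[0,22,12],[0,0,0]],
    [[-0.3,22,12.2],[0,0,0]],
    [[0,0,0],[0,0,0]],
    [[-3,-9.4,16.6],[0,0,0]],
    [[-3,-9.4,16.6],[0,0,0]],
    [[-3,-9.4,16.6],[0,0,0]],
    [[-3,-9.4,16.6],[0,0,0]],
    [[0,0,0],[0,0,0]],
    [[0,0,0],[0,0,0]],
  ],
)

```text
time_s: 21.85
eef_pos: [623.3, -92.3, 51.6]
ee_rot: [0.317, -0.544, 0.671, -0.392]
force: [-0.8, 0.8, -1.4]
grip_width: 0.53
```

play_rows(
  motion=[
    [[-3,-9.4,16.6],[0,0,0]],
    [[-3,-9.4,16.6],[0,0,0]],
    [[-3,-9.4,16.6],[0,0,0]],
    [[-3,-9.4,16.6],[0,0,0]],
    [[0,0,0],[0,0,0]],
    [[0,0,0],[0,0,0]],
  ],
)

```text
time_s: 22.35
eef_pos: [699.3, -96.8, 50.4]
ee_rot: [0.317, -0.544, 0.672, -0.391]
force: [-0.7, 0.2, -0.4]
grip_width: 0.526
```

Run:
```python
from seg import *
np.set_printoptions(precision=2,suppress=True)
s=ctrl.sense();q=np.array(s['joints']);p=np.array(s['eef_pos']);R=curR(s);print(q,p,s['grip_width']*85.4,s['force']);print(R)
snap('wrist','w8.png')
g,Rp=place(45,-62,0);print(g,R.T@(g-p),np.degrees(Rn.from_matrix(R.T@Rp).as_rotvec()))
```

```text
[-0.35  0.72  1.85  2.89  0.49 -1.42] [699.33 -96.8   50.36] 44.92578622712368 [-0.68  0.24 -0.39]
[[-0.21 -0.48  0.85]
 [-0.98  0.1  -0.18]
 [ 0.   -0.87 -0.49]]
[700.15 -97.74  41.7 ] [0.74 7.04 5.14] [ 0.04 -0.05  0.01]
```

View pics/w8.png

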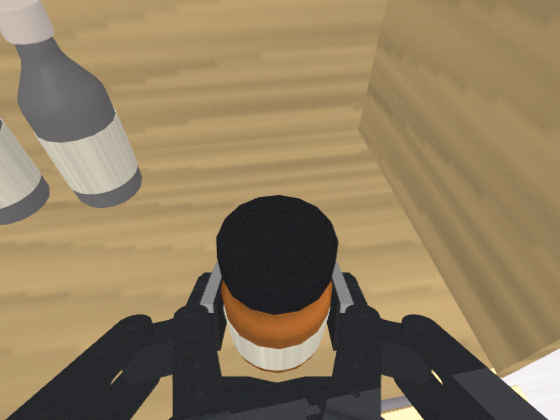

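play_rows(
  motion=[
    [[-2,-5.8,10.3],[0,0,0]],
    [[0,0,0],[0,0,0]],
    [[0,2.6,1.5],[0,0,0]],
    [[0,2.6,1.5],[0,0,0]],
    [[0,0,0],[0,0,0]],
  ],
)

```text
time_s: 22.82
eef_pos: [710.8, -97.6, 42.8]
ee_rot: [0.316, -0.544, 0.672, -0.391]
force: [0.2, -0.5, -2.0]
grip_width: 0.53
```

play_rows(
  motion=[
    [[0,1.3,0.7],[0,0,0]],
    [[0,0,0],[0,0,0]],
  ],
)

```text
time_s: 22.98
eef_pos: [711.4, -97.7, 42.0]
ee_rot: [0.316, -0.543, 0.672, -0.391]
force: [0.0, -1.2, -2.2]
grip_width: 0.525
```

play_rows(
  motion=[
    [[0,0.9,0.5],[0,0,0]],
    [[0,0,0],[0,0,0]],
  ],
)

```text
time_s: 23.15
eef_pos: [712.0, -97.8, 41.8]
ee_rot: [0.317, -0.543, 0.671, -0.392]
force: [-0.6, 0.2, 1.2]
grip_width: 0.529
```

play_rows(
  motion=[
    [[0,0.5,0.3],[0,0,0]],
    [[0,0,0],[0,0,0]],
    [[0,0,0],[0,0,0]],
  ],
)

```text
time_s: 23.4
eef_pos: [712.3, -97.8, 41.8]
ee_rot: [0.317, -0.543, 0.671, -0.392]
force: [-2.9, 0.0, 5.6]
grip_width: 0.525
```

play_rows(
  motion=[
    [[0,0,0],[0,0,0]],
    [[0,0,0],[0,0,0]],
    [[0,0,0],[0,0,0]],
    [[0,0,0],[0,0,0]],
    [[0,0,0],[0,0,0]],
    [[0,0,0],[0,0,0]],
  ],
  fingers=75,
)

```text
time_s: 23.9
eef_pos: [711.8, -97.8, 40.7]
ee_rot: [0.316, -0.543, 0.672, -0.392]
force: [-0.1, -0.1, 0.2]
grip_width: 0.879
```

play_rows(
  motion=[
    [[1.5,4,-9],[0,0,0]],
    [[2,6.5,-14],[0,0,0]],
    [[2.5,8,-16],[0,0,0]],
    [[2.5,8,-17],[0,0,0]],
    [[2.5,8,-17],[0,0,0]],
    [[2.5,8,-17],[0,0,0]],
    [[2,0,-20],[0,0,0]],
    [[0,0,-25],[0,0,0]],
    [[0,0,-25],[0,0,0]],
    [[0,0,0],[0,0,0]],
    [[0,0,0],[0,0,0]],
  ],
)

```text
time_s: 24.82
eef_pos: [551.9, -79.6, 83.4]
ee_rot: [0.317, -0.543, 0.672, -0.392]
force: [0.4, -0.3, -0.6]
grip_width: 0.879
```

Run:
```python
from seg import *
np.set_printoptions(precision=1,suppress=True)
s=ctrl.sense();print(s['joints'].round(2),s['eef_pos'],s['grip_width'],s['force'],s['time_s']);cm=cam('wrist',s)
w=snap('wrist');t=snap('top');cv2.imwrite('pics/w9.png',np.vstack([w[:330],t[160:420]])[:,:,::-1])
print(spot('top','pot_a',5)); print('front line', proj(cm,W(0,0,20)),proj(cm,W(0,-168,20)),'jar exp base',proj(cm,W(57,-62,20)))
```

```text
[-0.5  0.5  2.3  2.8  0.7 -1.4] [551.9 -79.6  83.4] 0.8785974953186206 [ 0.4 -0.3 -0.6] 24.8167
[(array([142.5, 202.9]), 0.79), (array([424.3, 189.2]), 0.73), (array([424.7, 275.3]), 0.56)]
front line [192.6 231.2] [387.3 207.6] jar exp base [259.2 177. ]
```

View pics/w9.png

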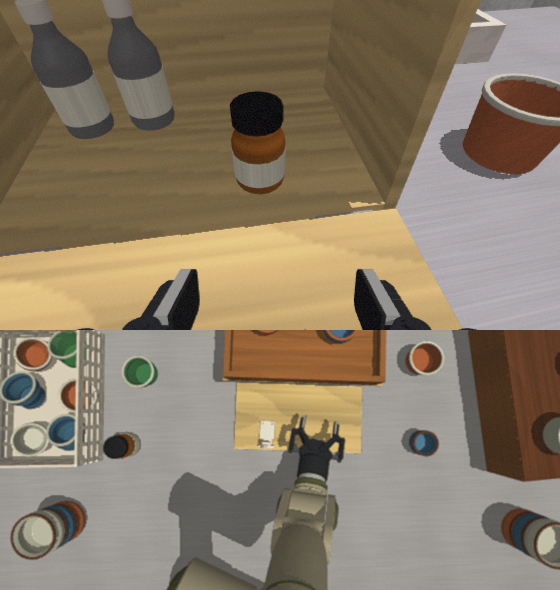

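The jar stands upright, well behind the floor's front line. The door is flat, the bottles and pots look undisturbed, and the gripper is clear of everything.

```bash
python3 -c "
from rig import ctrl
print(ctrl.finish_job())"
```

```text
the job is handed in; nothing more can be done
None
```

The job is done and handed in at about 25 s: the door is down flat and the small amber jar stands upright inside the cupboard. No verdict came back.

- **Latch and door:** I pressed the hook down until it bottomed, first felt at about 8 N. Vertical force stayed at about 13 N or less while I drew the door past the latch. I let go of the hook at about 0.39 rad and pushed the door the rest of the way by its plain inner face. It came to a firm stop at z = 20 mm; my last press there reached about 30 N.
- **Jar:** I gripped the smaller of the two jars and set it on the cupboard floor. By my estimate it stands about 57 mm behind the front edge and right of the middle, well away from where the hook would swing if the door were shut.
- **Last checks:** The final wrist and top pictures show the jar upright behind the front edge, with the bottles and bench pots apparently where they were. The tray pots are cut off in the final top picture, so I only saw them undisturbed in an earlier one. The gripper was clear of everything, with the measured force close to zero.
- **Problem on the way:** While lowering the door, joint 6 reached its range limit at −2.88 rad with the tool leaning back. I stood the tool more upright and carried on. My two camera estimates of the jar's position differed by about 6 mm, which was within the grasp's tolerance.

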